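# Pack the sanding block into its kit box and close the lid

### The arm

A 7-joint arm with a two-finger parallel gripper is mounted at the origin on a cart in front of the work surface, level with it; the furniture and walls round the work are solid. World frame = base frame: x ahead of the robot, y to its left, z up, the work surface at z = 0. Lengths are in m, angles in rad, forces in N, time in s.
With the tool pointing down it reaches from about 0.425 to 0.925 m from the base axis. Payload 6.8 kg.
Tool frame: the origin (TCP) lies at the very end of the fingers, on their centre line; the grasp point (between the pads) lies 19 mm behind it; y points along the fingers, x is the direction in which the jaws open and shut, and the axes are right-handed (so a half turn about y gives the same grasp; the last joint's range is limited). The gripper opens to 85 mm and grips with 20 to 120 N. Pads are 22 mm wide; open, the fingers measure 114 mm over their backs; the gripper's body (76 mm by 85 mm) begins 54 mm behind the grasp point. The pads swing forward as they close: fully open they stand 13 mm farther back than shut.
Start: joints at [-1.339, 0.477, 0.022, 1.555, -0.011, 1.109, -0.083], TCP at [0.225, 0.636, 0.231] pointing down, gripper open.
Joint ranges: [-2.96, 2.96], [-0.34, 2.1], [-1.41, 1.46], [0.24, 2.44], [-1.37, 4.51], [0.17, 1.92], [-2.96, 2.96]. Speed limits (rad/s): [2.39, 2.39, 3.14, 3.14, 3.14, 3.14, 3.14].

### API

Orientations are given as a unit quaternion [x, y, z, w].
In Python, from bench import env gives the robot as it stands.
- The arm moves only by the shell command python3 -m pendant 'ROWS' [FORCE]. ROWS is JSON, a list that holds one entry, the list of rows, each a list of 7 numbers: the gripper's target within -1 to 1 (shut at 1, half-way at 0, fully open at -1), then the shift along the tool's x, y, z in mm, then the turn, a rotation vector about the tool's x, y, z in degrees. A call has 1 to 8 rows; each row shifts and turns the pose as measured when the row begins, along the tool's axes as they then stand; what a row does not reach is not made up. A row lasts 1/8 s, in which the tool goes at most 62.5 mm and 10.7 degrees, less where a joint would pass 70% of its speed; a pose out of reach is approached as far as the arm can. A call is refused whole if a number of a shift passes 62.5 or a number of a turn 10.7, either way. A call with a gripper value outside its range is refused whole. The fingers move at their own pace and stop on an object; FORCE is the grip in N (left out, the last holds). Time passes only in rows, so rows that do not move let the fingers close. It gives the time, the measured TCP pose, the force and the opening at its end, in the units of the state.
- env.read_state(): the state, without advancing time (a new reading comes with each control period).
- env.camera(name): name is "side" or "top" or "wrist"; returns the picture (384x512x3 uint8, red, green, blue); there is no depth.
- env.get_calibration(name): a dict with "camera_matrix" (3x3 intrinsics, pixels), "position" and "rotation" of the camera in the world. Camera axes: x right, y up, looking along -z (the intrinsics and any distortion apply to the point x, -y, -z); pixel columns grow to the right and rows downward; lengths in m; the calibration is good to about 2 mm. A picture is of the moment at which its call begins: read the wrist's pose just before it. get_calibration takes no time and is no camera call; for the wrist camera it gives the pose at the moment of the call.
- env.close_job(): hands the job in, once; it reports no verdict.
The state is a dict: "time_s": time; "qpos": joint angles; "joint_vel": joint speeds; "tau": joint torques, N m; "eef_pos": TCP position; "eef_rot": TCP orientation; "contact_force": force on the tool from outside, world axes, zero at the start; "moment": the same for the moment, N m; "width": opening from 0.0 (shut) to 1.0 (fully open).
Only numpy, scipy, OpenCV 4.12 (cv2) and the standard library are available. Lean on these libraries where they do the work, as an engineer would, in place of code of your own. Each camera call takes 0.05 s, during which the arm holds its last target.

### The job

Pack the sanding block from the sloping rest into the empty bay of the kit box (the one with the cork pad): set it down gently so that it lies flat on its broad face on the pad, below the rim. Then shut the lid fully and let go; leave the wax tin in its own bay and the other things where they are.

Things in the scene. Friction and masses are not known exactly. Their poses are not given: they have to be found in the camera images.
- block: Loose pale wooden sanding block with rounded edges, 52 x 75 x 34 mm, 50 to 100 g. Starts lying on its broad face on the sloping rest, lower end against the rest's lip. Origin: centre of its underside; its x and y axes lie 0.43 rad askew to its sides, so use point block_mid for its sides.
- block_mid (a point): Centre of the sanding block. x: across its 52 mm width (the way to grip it); y: along its 75 mm length; z: through its 34 mm height, out of its upper face. On the rest y points up the slope and x is level, along rest_slope's -y.
- rest_slope (a point): Point on the board of the fixed plywood rest, mid width, 38 mm up the slope from the lip. z: square out of the board, 29 deg (0.5 rad) from vertical, leaning to the robot's right; x: up the slope; y: level. Board 150 mm wide (y), 118 mm long, upper edge 75 mm above the worktop; the lip across its low (right) end stands 12 mm above the board. The block lies up to 15 mm to either side of this point.
- kit_box: Fixed wooden box, 126 (x) by 240 (y) by 52 mm high, origin under its centre on the worktop, front to -x, lid hinged on the far (+x) rim. Walls and floor 8 mm, rim 44 mm above the inner floor. An 8 mm divider, slightly lower than the rim, leaves two bays of 110 (x) by 108 (y) mm, centred at y = +58 and -58 mm. One holds the wax tin, the other only the cork pad; which is which varies.
- bay_pad: Thin cork pad, 90 x 90 x 2 mm, fixed on the floor of the empty bay within about 8 mm of the bay's centre; origin: centre of its underside (its top is 2 mm higher, and 42 mm below the rim); axes as the box's.
- tin: Round wax tin, 65 mm across, 37 mm high, standing loose in the other bay; origin: centre of its underside. It stays there.
- kit_lid (a joint): Angle of the box's lid: 0 = closed on the rim, grows as it opens, 1.57 = upright at the back of the box, stop at 1.9. Starts wide open, 1.6 to 1.8. The hinge is stiff (about 0.18 N m): the lid stays where it is left and must be brought all the way down, with about 1 to 3 N near its free edge.
- lid_hinge (a point): Middle of the hinge line (along y), at the box's far edge, 52.5 mm above the worktop; its axes turn with the lid and equal the box's when shut. The lid is a 9 mm board whose inner face contains the hinge line; it reaches 129 mm along this point's -x to its free edge and is 246 mm wide. Its outer face (+z) bears two 4 mm battens, 16 mm wide, 80 mm either side of the middle.
- lid_tab (a point): Outer end of the brass thumb tab, 40 mm wide and 3 mm thick, at the middle of the lid's free edge, 143 mm from the hinge line. With the lid wide open it is about 0.19 m above the worktop. Axes as lid_hinge.
- reed_plate: Flat brass reed plate, 53 x 158 x 4 mm, lying on the worktop behind the rest; bystander.
- tweezers: Steel tweezers, 107 x 58 x 8 mm over all, lying at the left front; bystander.
- bar: Dark wooden bar, 43 x 146 x 12 mm over all, lying near the front edge; bystander.

How it is judged:
On the way:
1. the block lies flat on the pad in the empty bay, released, with the lid still open (x of block_mid in the frame of bay_pad between -0.04 and 0.04 m and y of block_mid in the frame of bay_pad between -0.04 and 0.04 m and z of block_mid in the frame of bay_pad below 0.024 m and angle between the z axis of block_mid and the z axis of kit_box, either way round below 0.12 rad and value of joint kit_lid above 0.8 rad and contact force between the fingers and block below 0.05 N), for 0.2 s.
At the end, for the whole second after the job is handed in: The block lies flat (within 0.12 rad) and at rest on the cork pad, its centre within 40 mm (x and y) of the pad centre and at most 24 mm above its underside; the lid is shut (below 0.05 rad) and still; the tin stands upright (within 0.12 rad) on the floor of its bay (x of block_mid in the frame of bay_pad between -0.04 and 0.04 m and y of block_mid in the frame of bay_pad between -0.04 and 0.04 m and z of block_mid in the frame of bay_pad below 0.024 m and angle between the z axis of block_mid and the z axis of kit_box, either way round below 0.12 rad and value of joint kit_lid below 0.05 rad and velocity of joint kit_lid below 0.05 rad/s and linear speed of block below 0.02 m/s and horizontal distance between tin and kit_box below 0.09 m and height (world z) of tin below 0.014 m and angle between tin's own z axis and vertical below 0.12 rad); the robot touches nothing.
It fails at once if the block is dropped or thrown (faster than 0.9 m/s out of the fingers) (linear speed of block above 0.9 m/s and contact force between the fingers and block below 0.01 N).
It fails at once if the tin is lifted or tipped in its bay (height (world z) of tin above 0.03 m or angle between tin's own z axis and vertical above 0.3 rad).
It fails at once if a bystander is moved more than 30 mm (distance of any of reed_plate, tweezers, bar from where it was at the start of the episode above 0.03 m).
It also fails if it takes over 56 s, if anything falls off the work surface, if the arm or the gripper's body presses on something with over 40 N, if the wrist force passes 120 N, or if a joint passes its speed limit or range.

## Working session

There is one attempt and no reset: what is moved stays moved. The work goes in short steps, Python scripts to look and compute and a shell command to move; the robot and the scene stay as the last step left them, time stands still between calls to the robot, and variables do not carry over. Pictures are saved under pics/ and viewed, and the job is handed in when it is done.

```bash
ls; mkdir -p pics
python3 - <<'E'
from bench import env
import cv2
s=env.read_state();print({k:(v.tolist() if hasattr(v,'tolist') else v) for k,v in s.items()})
for n in("side","top","wrist"):
    c=env.get_calibration(n);print(n,c)
    cv2.imwrite(f"pics/{n}0.png",env.camera(n)[:,:,::-1])
E
```

```text
pics
{'time_s': 0.0, 'qpos': [-1.3391039474574422, 0.4778298847487623, 0.022354104446470336, 1.5564651382172543, -0.011518266789933463, 1.1093009322937462, -0.08310582412557202], 'joint_vel': [0.0020218968366393915, -0.001483215856356091, -0.00034055318360366895, -0.0011920343351402287, -6.968045072185084e-05, 0.0020764607914056975, 0.0003036581491767539], 'tau': [-0.00011209893045815988, -59.644975662231445, 1.6075332462787628, -28.1190025806427, 0.012393065553624183, 0.009334662754554302, -3.857299333276387e-06], 'eef_pos': [0.22478934855231616, 0.6358317639243584, 0.23030024768278323], 'eef_rot': [0.5777616402477985, 0.40774623890827166, -0.40877264355130416, -0.5769223670463908], 'contact_force': [0.17035355421560064, 0.2512398407858138, 0.30370852601097426], 'moment': [-0.042445081835914146, 0.013775663715726732, -0.0014294732550014736], 'width': 1.0019845485894696}
side {'camera_matrix': array([[387.39591357,   0.        , 257.47027668],
       [  0.        , 387.39591357, 194.14559992],
       [  0.        ,   0.        ,   1.        ]]), 'position': array([0.43607985, 0.91033274, 0.49381126]), 'rotation': array([-0.03767739,  0.53542503,  0.84222433, -0.05058291])}
top {'camera_matrix': array([[357.97465355,   0.        , 253.70703138],
       [  0.        , 357.97465355, 186.06851185],
       [  0.        ,   0.        ,   1.        ]]), 'position': array([0.33908956, 0.00291975, 1.03648654]), 'rotation': array([-0.0712875 ,  0.06261988,  0.71466017, -0.69300627])}
wrist {'camera_matrix': array([[291.02827428,   0.        , 255.149696  ],
       [  0.        , 291.02827428, 195.65176362],
       [  0.        ,   0.        ,   1.        ]]), 'position': array([0.14891106, 0.66311474, 0.3742451 ]), 'rotation': array([-0.13047799, -0.09115094,  0.57030807,  0.80586333])}
```

View pics/side0.png

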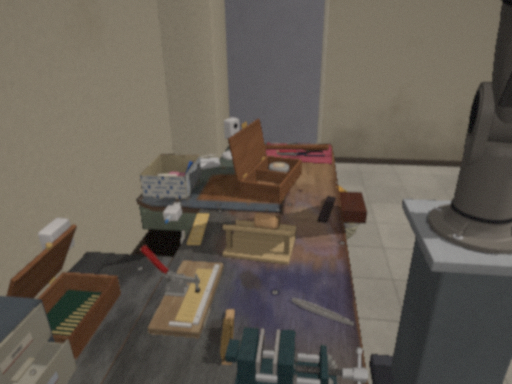

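View pics/top0.png

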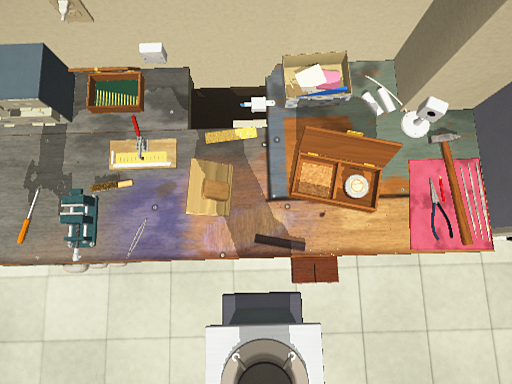

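View pics/wrist0.png

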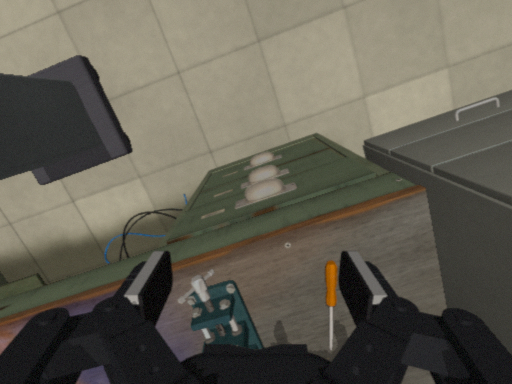

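```bash
cat > h.py <<'E'
from bench import env
import cv2, numpy as np
from scipy.spatial.transform import Rotation as R
def cal(n):
    c=env.get_calibration(n); return c['camera_matrix'],np.array(c['position']),R.from_quat(c['rotation']),c
def ray(c,uv):
    K,p,r,_=c
    d=np.linalg.inv(K)@np.array([uv[0],uv[1],1.0]); return p, r.apply(np.array([d[0],-d[1],-d[2]]))
def onz(c,uv,z):
    p,d=ray(c,uv); return p+d*(z-p[2])/d[2]
def onplane(c,uv,q,n):
    p,d=ray(c,uv); return p+d*np.dot(np.array(q)-p,n)/np.dot(d,n)
def proj(c,X):
    K,p,r,_=c
    v=r.inv().apply(np.array(X)-p); v=v*np.array([1,-1,-1]); u=K@v; return u[:2]/u[2]
def tool():
    s=env.read_state(); return np.array(s['eef_pos']),R.from_quat(s['eef_rot']),s
def snap(name,f):
    c=cal(name); im=env.camera(name)[:,:,::-1].copy(); cv2.imwrite(f'pics/{f}.png',im); return c,im
def delta(pt,Rt):
    """rows' shift (mm, tool axes) and rotvec (deg)"""
    p,r,s=tool(); print('shift',np.round(r.inv().apply(np.array(pt)-p)*1000,1),'turn',np.round(np.degrees((r.inv()*Rt).as_rotvec()),1))
E
python3 - <<'E'
from h import *
c=cal('top');print(c)
p,r,s=tool();print(p,r.as_matrix())
w=cal('wrist');print('cam in tool',r.inv().apply(w[1]-p),(r.inv()*w[2]).as_matrix())
im=cv2.imread('pics/top0.png')
cv2.imwrite('pics/topz.png',cv2.resize(im[110:270,170:420],None,fx=3.2,fy=3.2,interpolation=cv2.INTER_CUBIC))
for n,uv,z in[('boxcorner front left',(289,197),.052),('front right',(377,211),.052),('tin',(356,185),.045),('pad',(316,180),.01),('block',(215,190),.07),('rest UL',(196,158),.075),('LL',(186,213),.075),('LR',(222,216),.02),('UR',(232,163),.02),('lid tl',(304,125),.18),('lid tr',(401,142),.18)]:
    print(n,onz(c,uv,z).round(3))
E
```

```text
(array([[357.97465355,   0.        , 253.70703138],
       [  0.        , 357.97465355, 186.06851185],
       [  0.        ,   0.        ,   1.        ]]), array([0.33908956, 0.00291975, 1.03648654]), Rotation.from_matrix(array([[-0.02932082,  0.98159992, -0.18868461],
                            [-0.99945598, -0.03164213, -0.00930149],
                            [-0.01510073,  0.18830923,  0.98199369]])), {'camera_matrix': array([[357.97465355,   0.        , 253.70703138],
       [  0.        , 357.97465355, 186.06851185],
       [  0.        ,   0.        ,   1.        ]]), 'position': array([0.33908956, 0.00291975, 1.03648654]), 'rotation': array([-0.0712875 ,  0.06261988,  0.71466017, -0.69300627])})
[0.22482132 0.63600218 0.23057213] [[ 3.33248391e-01 -3.57315184e-04 -9.42839001e-01]
 [ 9.42838089e-01 -1.31525135e-03  3.33248567e-01]
 [-1.35914505e-03 -9.99999071e-01 -1.01415033e-04]]
cam in tool [ 1.21264410e-04 -1.43811510e-01  8.05920772e-02] [[ 9.99999878e-01 -4.62315214e-04  1.72725822e-04]
 [ 3.09217290e-04  3.14149119e-01 -9.49373602e-01]
 [ 3.84648195e-04  9.49373539e-01  3.14149223e-01]]
boxcorner front left [ 0.494 -0.085  0.052]
front right [ 0.448 -0.325  0.052]
tin [ 0.523 -0.275  0.045]
pad [ 0.549 -0.17   0.01 ]
block [0.517 0.119 0.07 ]
rest UL [0.609 0.17  0.075]
LL [0.456 0.197 0.075]
LR [0.45  0.105 0.02 ]
UR [0.605 0.074 0.02 ]
lid tl [ 0.656 -0.12   0.18 ]
lid tr [ 0.603 -0.357  0.18 ]
```

View pics/topz.png

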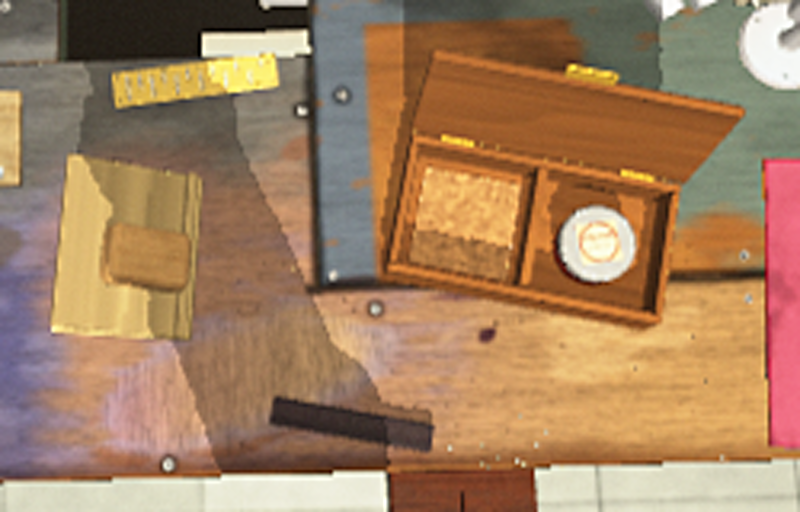

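```bash
cat >> h.py <<'E'
def plan(pt,Rt,n):
    """shift/turn per row for n equal steps (shift in tool axes, turning as it goes)"""
    p,r,s=tool(); rv=(r.inv()*Rt).as_rotvec(); d=(np.array(pt)-p)/n
    print('turn/row',np.degrees(rv/n).round(2))
    for i in range(n):
        ri=r*R.from_rotvec(rv*i/n); print((ri.inv().apply(d)*1000).round(1).tolist())
def down(az):
    """tool pointing down, tool x at azimuth az (rad)"""
    x=np.array([np.cos(az),np.sin(az),0]);y=np.array([0,0,-1.]);return R.from_matrix(np.c_[x,y,np.cross(x,y)])
E
python3 - <<'E'
from h import *
plan([.52,.13,.27],down(-.187),10)
E
```

```text
turn/row [ 0.01  8.12 -0.01]
[-37.9, -3.9, -44.7]
[-31.2, -3.9, -49.6]
[-23.9, -3.9, -53.5]
[-16.1, -3.9, -56.3]
[-7.9, -3.9, -58.0]
[0.4, -3.9, -58.6]
[8.6, -3.9, -57.9]
[16.7, -3.9, -56.1]
[24.5, -3.9, -53.2]
[31.8, -3.9, -49.2]
```

```bash
python3 -m pendant '[[[-1,-38,-4,-45,0,8,0],[-1,-31,-4,-50,0,8,0],[-1,-24,-4,-53,0,8,0],[-1,-16,-4,-56,0,8,0],[-1,-8,-4,-58,0,8,0]]]' 40
python3 - <<'E'
from h import *
print(tool()[2]['qpos'])
plan([.52,.13,.27],down(-.187),6)
E
```

```text
time_s: 0.78
eef_pos: [0.3716, 0.3795, 0.2486]
eef_rot: [0.684, 0.181, -0.183, -0.683]
contact_force: [1.3, 0.4, -0.1]
width: 0.999
[-1.11792167  0.22432083  0.24195452  1.88981739 -0.06366066  1.03831123
 -0.32875427]
turn/row [ 0.01  6.76 -0.04]
[0.8, -3.6, -48.4]
[6.5, -3.6, -47.9]
[12.1, -3.6, -46.9]
[17.5, -3.6, -45.1]
[22.7, -3.6, -42.7]
[27.5, -3.6, -39.8]
```

```bash
python3 -m pendant '[[[-1,1,-4,-49,0,7,0],[-1,7,-4,-49,0,7,0],[-1,12,-4,-48,0,7,0],[-1,18,-4,-46,0,7,0],[-1,23,-4,-44,0,7,0],[-1,28,-4,-41,0,7,0],[-1,0,0,0,0,0,0]]]'
python3 - <<'E'
from h import *
print(tool()[2]['qpos'])
delta([.52,.13,.27],down(-.187))
snap('wrist','w1')
E
```

```text
time_s: 1.65
eef_pos: [0.5222, 0.1062, 0.2737]
eef_rot: [0.703, -0.088, 0.086, -0.701]
contact_force: [-0.4, 0.9, 0.8]
width: 0.996
[-0.77940325  0.21556127  0.54447885  1.87107389 -0.12343616  1.09119195
 -0.43475816]
shift [-7.9  3.6 22.6] turn [ 0.1 -3.4 -0.1]
```

View pics/w1.png

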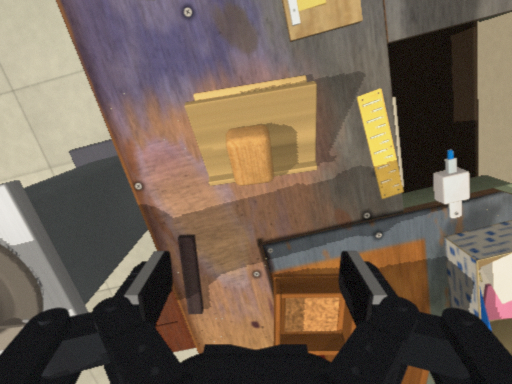

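Run:
```python
import cv2
im=cv2.imread('pics/w1.png')
cv2.imwrite('pics/w1z.png',cv2.resize(im[65:200,170:340],None,fx=4.4,fy=4.4,interpolation=cv2.INTER_CUBIC))
```

```text
(no output)
```

View pics/w1z.png

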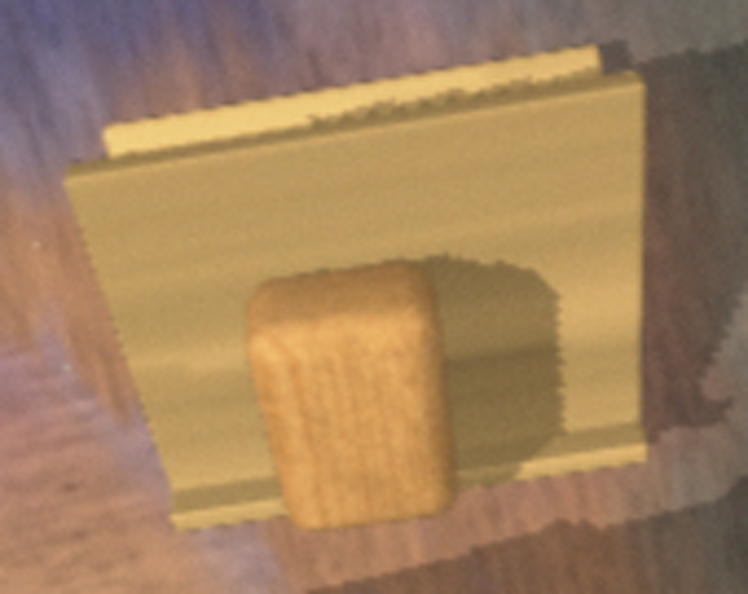

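```bash
cat > m.py <<'E'
from h import *
# wrist calibration for picture w1 (arm unmoved since)
c=cal('wrist')
u=lambda a,b:(a/4.4+170-.4,b/4.4+65-.4)
A=onz(c,u(68,180),.075);B=onz(c,u(640,80),.075);print('top',A,B,np.linalg.norm(A-B))
yv=(A-B)/np.linalg.norm(A-B)   # level, rest +y is toward -x
yv[2]=0;yv/=np.linalg.norm(yv);print('rest y',yv,'az of -y',np.arctan2(-yv[1],-yv[0]))
up=np.cross(yv,[0,0,1.]) ; up= up if up[1]>0 else -up   # horizontal upslope
X=up*np.cos(.5)+np.array([0,0,np.sin(.5)]);Z=-up*np.sin(.5)+np.array([0,0,np.cos(.5)])
M=(A+B)/2
def inrest(P): return np.array([np.dot(P-M,X),np.dot(P-M,yv),np.dot(P-M,Z)])*1000
for n,p in [('A',(68,180)),('B',(640,80)),('corner L low board',(172,490)),('R low',(643,430))]:
    print(n,inrest(onplane(c,u(*p),M,Z)).round(1))
for n,p in [('lip L',(178,528)),('lip R',(645,460))]:
    print(n,inrest(onplane(c,u(*p),M+Z*.012,Z)).round(1))
print('block upper face')
for p in [(250,335),(435,315),(290,525),(452,500),(343,325),(370,527),(268,420),(446,410)]:
    print(p,inrest(onplane(c,u(*p),M+Z*.034,Z)).round(1))
np.savez('rest.npz',M=M,X=X,Y=yv,Z=Z)
E
python3 m.py
```

```text
top [0.46204194 0.19930276 0.075     ] [0.60793982 0.18779463 0.075     ] 0.14635105450053512
rest y [-0.99690358  0.07863372  0.        ] az of -y -0.07871497916549168
A [-0.  73.2  0. ]
B [  0.  -73.2  -0. ]
corner L low board [-109.6   75.2    0. ]
R low [-116.1  -74.8    0. ]
lip L [-115.    74.3   12. ]
lip R [-117.6  -72.8   12. ]
block upper face
(250, 335) [-32.   33.2  34. ]
(435, 315) [-35.2 -13.9  34. ]
(290, 525) [-100.2   36.2   34. ]
(452, 500) [-100.4  -11.6   34. ]
(343, 325) [-33.6   9.5  34. ]
(370, 527) [-106.1   13.4   34. ]
(268, 420) [-60.1  34.4  34. ]
(446, 410) [-66.6 -13.4  34. ]
```

Run:
```python
from h import *
im=cv2.imread('pics/top0.png')
cv2.imwrite('pics/topz2.png',cv2.resize(im[145:230,175:245],None,fx=7,fy=7,interpolation=cv2.INTER_CUBIC))
```

```text
(no output)
```

View pics/topz2.png

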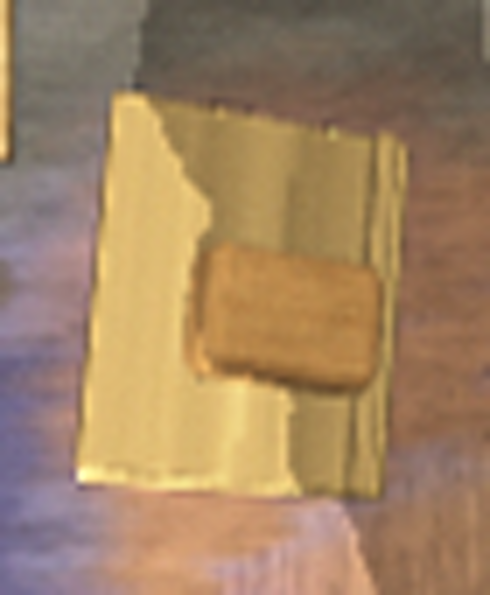

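Run:
```python
from h import *
c=cal('top');u=lambda a,b:(a/7+175-.4,b/7+145-.4)
d=np.load('rest.npz');M,X,Y,Z=[d[k] for k in'MXYZ']
for (a,b,z) in [((113,92),(78,482),.075),((407,142),(383,498),.028)]:
    P=onz(c,u(*a),z);Q=onz(c,u(*b),z);v=P-Q
    print(P.round(4),Q.round(4),np.linalg.norm(v),'az',np.arctan2(v[1],v[0]))
ir=lambda P:(np.array([np.dot(P-M,k) for k in(X,Y,Z)])*1000).round(1)
for p in [(113,92),(78,482)]: print(ir(onz(c,u(*p),.075)))
for p in [(215,245),(380,265),(205,355),(370,390),(290,252),(285,380),(382,330),(205,300)]:
    print(p,ir(onplane(c,u(*p),M+Z*.034,Z)))
```

```text
[0.6098 0.185  0.075 ] [0.4544 0.1979 0.075 ] 0.1559151226559234 az -0.08311724957953509
[0.5974 0.0715 0.028 ] [0.4497 0.0839 0.028 ] 0.14825564282868836 az -0.08377053655775434
[ -2.4 -75.2   1.3]
[-1.8 80.7  1. ]
(215, 245) [-38.2 -12.7  34. ]
(380, 265) [-108.1  -14.4   34. ]
(205, 355) [-37.6  30.7  34. ]
(370, 390) [-107.3   36.4   34. ]
(290, 252) [-69.4 -14.3  34. ]
(285, 380) [-71.1  36.5  34. ]
(382, 330) [-110.8   11.7   34. ]
(205, 300) [-35.9   9.3  34. ]
```

```bash
cat >> h.py <<'E'
def grasp(h):
    d=np.load('rest.npz');M,X,Y,Z=[d[k] for k in'MXYZ']
    return M-X*.0715+Y*.0108+Z*h, R.from_matrix(np.c_[-Y,-Z,X])
E
python3 - <<'E'
from h import *
P,Rt=grasp(.08);print(P,grasp(.0)[0]);plan(P,Rt,5)
E
```

```text
[0.51627436 0.0936098  0.11092768] [0.51929028 0.13184508 0.04072107]
turn/row [ 5.74 -1.85  0.43]
[-0.1, 32.5, -3.1]
[-0.0, 32.0, -6.3]
[-0.1, 31.2, -9.5]
[-0.2, 30.1, -12.6]
[-0.4, 28.7, -15.5]
```

```bash
python3 -m pendant '[[[-1,0,32,-3,5.8,-1.9,0.4],[-1,0,32,-6,5.8,-1.9,0.4],[-1,0,31,-9,5.8,-1.9,0.4],[-1,0,30,-12,5.8,-1.9,0.4],[-1,0,28,-15,5.8,-1.9,0.4],[-1,0,0,0,0,0,0]]]'
python3 - <<'E'
from h import *
print(tool()[2]['qpos'])
delta(*grasp(.08));delta(*grasp(.002))
snap('wrist','w2')
E
```

```text
time_s: 2.45
eef_pos: [0.5158, 0.1085, 0.1085]
eef_rot: [-0.499, 0.01, -0.024, 0.866]
contact_force: [-0.1, -0.3, 0.6]
width: 0.994
[-0.23285165  0.45366617  0.27113468  2.09830777 -0.94457571  0.83178463
  0.70005764]
shift [  1.3  -9.5 -11.6] turn [-1.5  1.6 -0.4]
shift [  1.8  68.4 -13.6] turn [-1.5  1.6 -0.4]
```

View pics/w2.png

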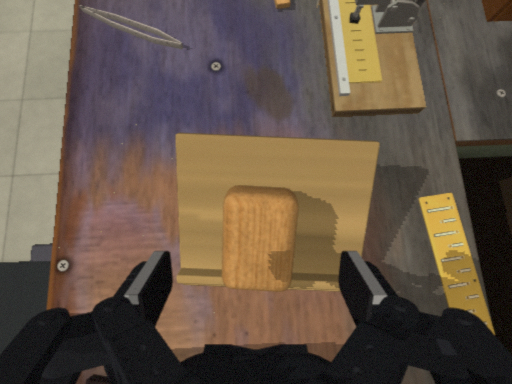

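Run:
```python
from h import *
c=cal('wrist')
im=cv2.imread('pics/w2.png')
cv2.imwrite('pics/w2z.png',cv2.resize(im[125:305,165:390],None,fx=3.5,fy=3.5,interpolation=cv2.INTER_CUBIC))
d=np.load('rest.npz');M,X,Y,Z=[d[k] for k in'MXYZ']
ir=lambda P:(np.array([np.dot(P-M,k) for k in(X,Y,Z)])*1000).round(1)
for p in [(177,134),(379,142)]: print('top edge',ir(onplane(c,p,M,Z)))
for p in [(180,283),(341,290)]: print('lip',ir(onplane(c,p,M+.012*Z,Z)))
for p in [(222,240),(296,240),(260,186),(258,290)]: print(ir(onplane(c,p,M+.034*Z,Z)))
```

```text
top edge [-0.1 71.  -0. ]
top edge [ -1.2 -77.7  -0. ]
lip [-117.8   70.9   12. ]
lip [-119.8  -60.2   12. ]
[-67.9  34.2  34. ]
[-66.1 -16.8  34. ]
[-28.5   9.4  34. ]
[-106.9    8.    34. ]
```

View pics/w2z.png

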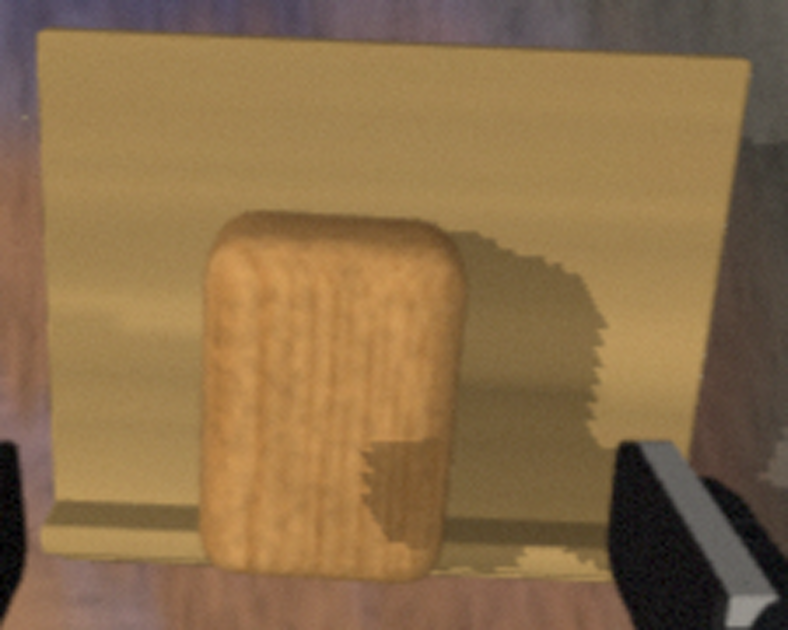

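```bash
sed -i 's/M-X\*.0715+Y\*.0108/M-X*.0705+Y*.0095/' h.py
python3 - <<'E'
from h import *
delta(*grasp(.06))
E
```

```text
shift [  1.7  11.2 -13.5] turn [-1.5  1.8 -0.3]
```

```bash
python3 -m pendant '[[[-1,1.7,11,-13.5,-1.5,1.8,-0.3],[-1,0,0,0,0,0,0]]]'
python3 - <<'E'
from h import *
delta(*grasp(.05));delta(*grasp(.002))
E
```

```text
time_s: 2.75
eef_pos: [0.5198, 0.1071, 0.0959]
eef_rot: [-0.511, 0.019, -0.033, 0.859]
contact_force: [-0.4, 0.6, 0.1]
width: 1.001
shift [-1.1 10.2 -3.8] turn [0.2 0.2 0. ]
shift [-1.2 58.2 -3.7] turn [0.2 0.2 0. ]
```

Descend in stages to about 4 mm above the board.

```bash
python3 -m pendant '[[[-1,-1,18,-4,0.2,0.2,0],[-1,0,18,0,0,0,0],[-1,0,12,0,0,0,0],[-1,0,0,0,0,0,0]]]'
python3 - <<'E'
from h import *
delta(*grasp(.002))
snap('wrist','w3')
E
```

```text
time_s: 3.25
eef_pos: [0.5223, 0.132, 0.0534]
eef_rot: [-0.509, 0.016, -0.033, 0.86]
contact_force: [1.2, 0.7, 1.0]
width: 1.002
shift [-1.8  9.  -5.4] turn [-0.1  0.4  0.1]
```

View pics/w3.png

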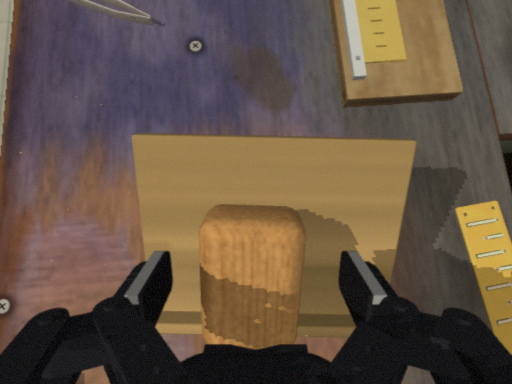

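```bash
python3 -m pendant '[[[-1,-1.8,7,-5.5,0,0.3,0],[-1,0,0,0,0,0,0]]]'
python3 - <<'E'
from h import *
delta(*grasp(.002))
E
python3 -m pendant '[[[1,0,0,0,0,0,0],[1,0,0,0,0,0,0],[1,0,0,0,0,0,0],[1,0,0,0,0,0,0],[1,0,0,0,0,0,0],[1,0,0,0,0,0,0]]]' 40
python3 - <<'E'
from h import *
delta(*grasp(.002))
snap('wrist','w4');print(tool()[2]['width'])
E
```

```text
time_s: 3.55
eef_pos: [0.5213, 0.1295, 0.0451]
eef_rot: [-0.509, 0.018, -0.035, 0.86]
contact_force: [-0.1, 0.3, 1.0]
width: 1.001
shift [-0.8  2.8  0.8] turn [-0.1  0.1  0.3]
time_s: 4.3
eef_pos: [0.5216, 0.1288, 0.0456]
eef_rot: [-0.509, 0.018, -0.036, 0.86]
contact_force: [-1.0, 0.0, 0.4]
width: 0.586
shift [-1.3  3.6  1.1] turn [-0.1  0.1  0.3]
0.582480133481251
```

View pics/w4.png

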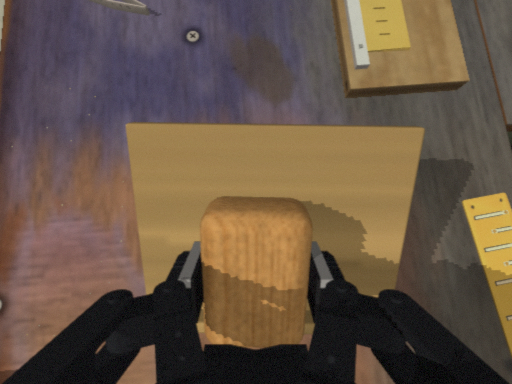

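```bash
python3 -m pendant '[[[-0.5,0,0,0,0,0,0],[-0.6,-0.5,0,0,0,0,0],[-0.6,0,4,0,0,0,0],[-0.6,0,0,0,0,0,0]]]'
python3 - <<'E'
from h import *
delta(*grasp(.0))
E
```

```text
time_s: 4.85
eef_pos: [0.5213, 0.1311, 0.0418]
eef_rot: [-0.509, 0.018, -0.036, 0.86]
contact_force: [1.2, 0.4, -0.2]
width: 0.799
shift [-0.8  1.2  1. ] turn [-0.1  0.1  0.3]
```

```bash
python3 -m pendant '[[[1,-0.5,0,0,0,0,0],[1,0,0,0,0,0,0],[1,0,0,0,0,0,0],[1,0,0,0,0,0,0],[1,0,0,0,0,0,0]]]' 50
python3 - <<'E'
from h import *
print(tool()[2]['width']);delta(*grasp(.0))
E
python3 -m pendant '[[[1,0,-10,0,0,0,0],[1,0,-20,0,0,0,0],[1,0,-35,0,0,0,0],[1,0,-35,0,0,0,0],[1,0,0,0,0,0,0]]]'
python3 - <<'E'
from h import *
s=tool()[2];print(s['width'],s['contact_force'],s['qpos'])
snap('wrist','w5')
E
```

```text
time_s: 5.48
eef_pos: [0.5209, 0.131, 0.042]
eef_rot: [-0.509, 0.018, -0.036, 0.86]
contact_force: [-0.7, -1.0, 2.0]
width: 0.586
0.586396807976508
shift [-0.4  1.5  1. ] turn [-0.1  0.1  0.4]
time_s: 6.1
eef_pos: [0.516, 0.0803, 0.1332]
eef_rot: [-0.51, 0.018, -0.036, 0.859]
contact_force: [0.2, -0.3, -1.0]
width: 0.585
0.5848928299978281 [ 0.23079894 -0.33261259 -0.95656874] [-0.23902227  0.40638439  0.32690671  2.08797986 -0.87462884  0.8699318
  0.633739  ]
```

View pics/w5.png

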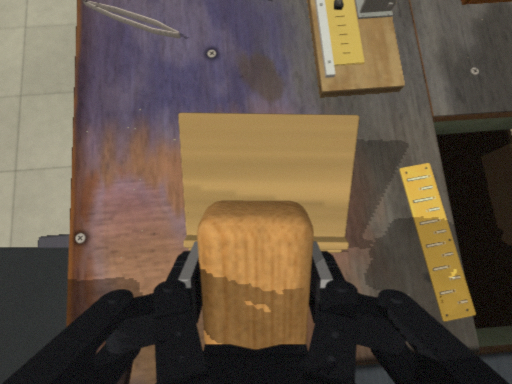

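Run:
```python
from h import *
plan([.49,-.26,.26],down(-.19),8)
```

```text
turn/row [-3.58  0.78 -0.17]
[0.3, -34.5, -29.9]
[0.9, -32.6, -32.0]
[1.4, -30.6, -33.9]
[2.0, -28.4, -35.7]
[2.5, -26.1, -37.4]
[3.1, -23.7, -38.9]
[3.7, -21.2, -40.3]
[4.4, -18.6, -41.5]
```

```bash
python3 -m pendant '[[[1,0,-35,-30,-3.6,0.8,-0.2],[1,1,-33,-32,-3.6,0.8,-0.2],[1,1,-31,-34,-3.6,0.8,-0.2],[1,2,-28,-36,-3.6,0.8,-0.2],[1,2,-26,-37,-3.6,0.8,-0.2],[1,3,-24,-39,-3.6,0.8,-0.2],[1,4,-21,-40,-3.6,0.8,-0.2],[1,4,-19,-41,-3.6,0.8,-0.2]]]'
python3 - <<'E'
from h import *
delta([.49,-.26,.26],down(-.19))
E
```

```text
time_s: 7.15
eef_pos: [0.485, -0.2588, 0.2575]
eef_rot: [0.709, -0.071, 0.058, -0.699]
contact_force: [0.9, 0.4, -0.6]
width: 0.587
shift [ 5.1 -2.5 -0.4] turn [ 1.   0.4 -0.9]
```

```bash
python3 -m pendant '[[[1,5,-2,0,1,0.4,-0.9],[1,0,0,0,0,0,0]]]'
python3 - <<'E'
from h import *
delta([.49,-.26,.26],down(-.19))
c,im=snap('wrist','w6')
import pickle;K,p,r,d=c;pickle.dump(d,open('w6.pkl','wb'))
cv2.imwrite('pics/w6z.png',cv2.resize(im,None,fx=1.55,fy=1.55,interpolation=cv2.INTER_CUBIC))
E
```

```text
time_s: 7.4
eef_pos: [0.4901, -0.2595, 0.2584]
eef_rot: [-0.703, 0.068, -0.067, 0.705]
contact_force: [0.0, -0.3, -1.1]
width: 0.585
shift [ 0.  -1.6 -0.5] turn [-0.1 -0.  -0.1]
```

View pics/w6z.png

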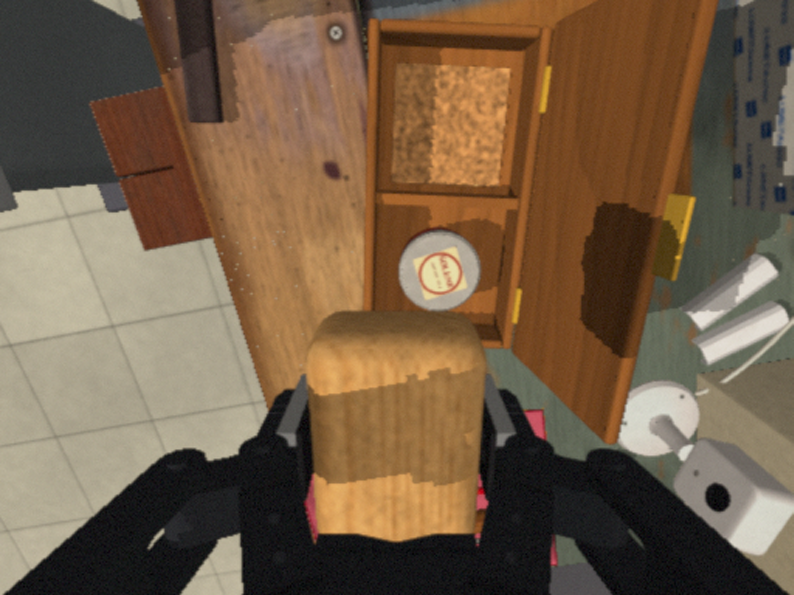

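```bash
cat > b.py <<'E'
from h import *
c=cal('wrist');f=1.55
g=lambda a,b,z:onz(c,((a+.5)/f-.5,(b+.5)/f-.5),z)
pc=[g(*q,.010) for q in[(396,64),(511,68),(502,186),(392,182)]]
for q in pc: print(q.round(4))
print('pad sides',[np.linalg.norm(pc[i]-pc[(i+1)%4]).round(4) for i in range(4)],'centre',np.mean(pc,0).round(4))
e=pc[1]-pc[0]+pc[2]-pc[3];print('pad az',np.arctan2(e[1],e[0]))
FL=g(370,21,.052);BL=g(550,27,.052);FR=g(363,310,.052);BR=g(510,348,.052)
print('FL',FL,'BL',BL,'FR',FR,'BR',BR,'depth',np.linalg.norm(FL-BL),'len back',np.linalg.norm(BL-BR))
for a,b in((FL,BL),): e=b-a;print('az x',np.arctan2(e[1],e[0]))
e=FL-FR;print('az',np.arctan2(-e[0],e[1]));e=BL-BR;print('az',np.arctan2(-e[0],e[1]))
print('tin top',g(439,270,.045))
p,r,s=tool()
# held block top face at plane through tool: 34 mm above underside; underside ~ at TCP
for h in(.032,.034,.036):
  Q=p-r.apply([0,h,0])
  L=[r.inv().apply(onplane(c,(a/f,b/f),Q,r.apply([0,1,0]))-p).round(4) for a,b in((308,370),(485,370),(395,313),(395,537))]
  print(L)
E
python3 b.py
```

```text
[ 0.5177 -0.1141  0.01  ]
[ 0.6054 -0.1338  0.01  ]
[ 0.5881 -0.2214  0.01  ]
[ 0.4977 -0.2008  0.01  ]
pad sides [np.float64(0.0898), np.float64(0.0893), np.float64(0.0928), np.float64(0.089)] centre [ 0.5522 -0.1675  0.01  ]
pad az -0.22257244545700375
FL [ 0.50397516 -0.09222948  0.052     ] BL [ 0.62343171 -0.11878576  0.052     ] FR [ 0.45570745 -0.29393471  0.052     ] BR [ 0.5705098  -0.35043156  0.052     ] depth 0.1223727974773382 len back 0.23761419870917994
az x -0.21875169201682398
az -0.23488135195797574
az -0.22460569327748037
tin top [ 0.52271128 -0.27414621  0.045     ]
[array([-0.024 , -0.032 ,  0.0244]), array([ 0.0246, -0.032 ,  0.0244]), array([-0.0001, -0.032 ,  0.041 ]), array([-0.0001, -0.032 , -0.0339])]
[array([-0.0235, -0.034 ,  0.0254]), array([ 0.0242, -0.034 ,  0.0254]), array([-0.0001, -0.034 ,  0.0417]), array([-0.0001, -0.034 , -0.0318])]
[array([-0.0231, -0.036 ,  0.0264]), array([ 0.0237, -0.036 ,  0.0264]), array([-0.0001, -0.036 ,  0.0424]), array([-0.0001, -0.036 , -0.0298])]
```

Run:
```python
from h import *
plan([.5514,-.171,.10],down(-.223),4)
```

```text
turn/row [-0.02  0.48 -0.03]
[11.0, 39.6, 24.5]
[10.8, 39.6, 24.6]
[10.5, 39.6, 24.7]
[10.3, 39.6, 24.8]
```

```bash
python3 -m pendant '[[[1,15,10,33,0,0.6,0],[1,15,20,33,0,0.6,0],[1,13,40,32,0,0.7,0],[1,0,45,0,0,0,0],[1,0,30,0,0,0,0],[1,0,0,0,0,0,0]]]'
python3 - <<'E'
from h import *
delta([.5514,-.171,.06],down(-.223))
c,im=snap('wrist','w7')
E
```

```text
time_s: 8.2
eef_pos: [0.5516, -0.1587, 0.1044]
eef_rot: [-0.7, 0.079, -0.072, 0.706]
contact_force: [-0.0, -0.1, -0.1]
width: 0.587
shift [  2.9  44.3 -12.4] turn [-0.4  0.5 -0.6]
```

View pics/w7.png

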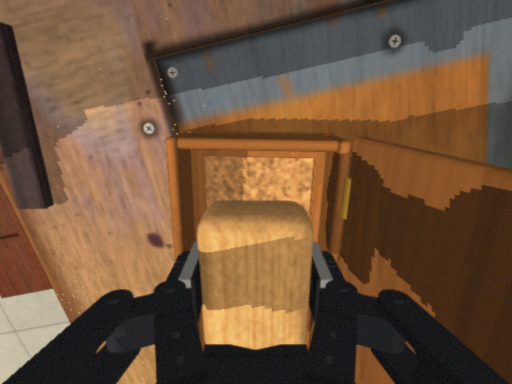

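```bash
python3 -m pendant '[[[1,3,0,-12.5,-0.4,0.5,-0.6],[1,0,0,0,0,0,0]]]'
python3 - <<'E'
from h import *
delta([.5514,-.171,.014],down(-.223))
E
```

```text
time_s: 8.5
eef_pos: [0.554, -0.1737, 0.1081]
eef_rot: [0.703, -0.077, 0.081, -0.703]
contact_force: [-0.2, -0.3, -0.3]
width: 0.589
shift [-3.8 94.1  2. ] turn [-0.  -0.1  0.4]
```

```bash
python3 -m pendant '[[[1,-2,25,2,0,0,0.4],[1,0,25,0,0,0,0],[1,0,10,0,0,0,0],[1,0,0,0,0,0,0]]]'
python3 - <<'E'
from h import *
delta([.5514,-.171,.014],down(-.223))
E
```

```text
time_s: 9.0
eef_pos: [0.5563, -0.1732, 0.0516]
eef_rot: [-0.702, 0.077, -0.083, 0.703]
contact_force: [-0.7, -0.5, -0.6]
width: 0.585
shift [-5.6 37.6  1. ] turn [-0.1 -0.2  0.5]
```

```bash
python3 -m pendant '[[[1,-5,0,1,0,0,0.4],[1,0,0,0,0,0,0]]]'
python3 - <<'E'
from h import *
delta([.5514,-.171,.014],down(-.223));snap('wrist','w8')
E
```

```text
time_s: 9.25
eef_pos: [0.5523, -0.1714, 0.0533]
eef_rot: [-0.702, 0.078, -0.081, 0.703]
contact_force: [0.4, 0.3, 0.3]
width: 0.584
shift [-1.1 39.3  0.1] turn [-0.1 -0.2  0.2]
```

View pics/w8.png

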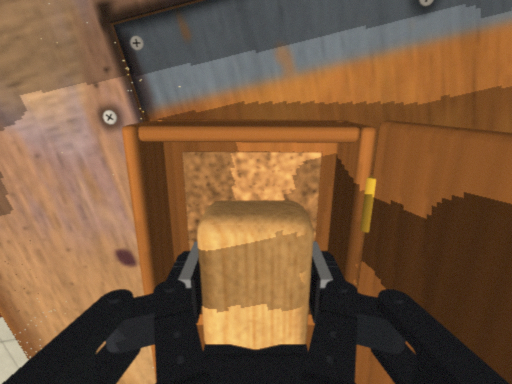

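Aligned: pad columns 185–322 centre 253, block centre 255, the bay walls clear of the fingers. Lowering.

```bash
python3 -m pendant '[[[1,-1,12,0,0,0,0.2],[1,-0.5,10,0,0,0,0],[1,0,6,0,0,0,0],[1,0,0,0,0,0,0]]]'
python3 - <<'E'
from h import *
delta([.5514,-.171,.014],down(-.223))
E
```

```text
time_s: 9.8
eef_pos: [0.5511, -0.1709, 0.0233]
eef_rot: [-0.702, 0.08, -0.08, 0.703]
contact_force: [-0.2, -0.0, -1.2]
width: 0.586
shift [ 0.3  9.3 -0. ] turn [-0.1 -0.2  0. ]
```

```bash
python3 -m pendant '[[[1,0,4,0,0,0,0],[1,0,2,0,0,0,0],[1,0,0,0,0,0,0]]]'; python3 -m pendant '[[[1,0,2,0,0,0,0],[1,0,0,0,0,0,0]]]'
```

```text
time_s: 10.18
eef_pos: [0.5514, -0.1711, 0.0171]
eef_rot: [-0.702, 0.079, -0.08, 0.703]
contact_force: [-0.2, 0.7, -0.3]
width: 0.588
time_s: 10.42
eef_pos: [0.5516, -0.1711, 0.0152]
eef_rot: [-0.702, 0.079, -0.08, 0.703]
contact_force: [0.1, -0.3, -0.9]
width: 0.585
```

```bash
python3 -m pendant '[[[1,0,1.5,0,0,0,0],[1,0,0,0,0,0,0]]]';python3 -m pendant '[[[1,0,1.5,0,0,0,0],[1,0,0,0,0,0,0]]]'
```

```text
time_s: 10.68
eef_pos: [0.5517, -0.1712, 0.0137]
eef_rot: [-0.702, 0.079, -0.08, 0.703]
contact_force: [-0.3, -0.3, -0.0]
width: 0.582
time_s: 10.92
eef_pos: [0.5517, -0.1711, 0.0121]
eef_rot: [-0.702, 0.079, -0.08, 0.703]
contact_force: [-0.6, -0.3, -0.6]
width: 0.584
```

```bash
python3 -m pendant '[[[1,0,1,0,0,0,0],[1,0,0,0,0,0,0]]]';python3 -m pendant '[[[1,0,1,0,0,0,0],[1,0,0,0,0,0,0]]]'
```

```text
time_s: 11.18
eef_pos: [0.5517, -0.1712, 0.0111]
eef_rot: [-0.702, 0.079, -0.08, 0.703]
contact_force: [-1.0, -0.5, -0.5]
width: 0.585
time_s: 11.42
eef_pos: [0.5519, -0.1712, 0.0103]
eef_rot: [-0.702, 0.079, -0.081, 0.703]
contact_force: [-0.9, 0.8, 0.6]
width: 0.585
```

```bash
python3 -m pendant '[[[1,0,1,0,0,0,0],[1,0,0,0,0,0,0]]]';python3 -m pendant '[[[1,0,1,0,0,0,0],[1,0,0,0,0,0,0]]]'
```

```text
time_s: 11.68
eef_pos: [0.5519, -0.1712, 0.0104]
eef_rot: [-0.702, 0.079, -0.081, 0.704]
contact_force: [-0.6, 0.4, -0.5]
width: 0.588
time_s: 11.92
eef_pos: [0.552, -0.1713, 0.0104]
eef_rot: [-0.701, 0.079, -0.081, 0.704]
contact_force: [-0.3, -1.0, -0.0]
width: 0.587
```

```bash
python3 -m pendant '[[[1,0,2.5,0,0,0,0],[1,0,0,0,0,0,0]]]'; python3 -c "
from h import *
print(tool()[0]); snap('wrist','w9');snap('side','s9')"
```

```text
time_s: 12.18
eef_pos: [0.5524, -0.1713, 0.0106]
eef_rot: [-0.701, 0.079, -0.082, 0.705]
contact_force: [-0.0, -0.7, -0.0]
width: 0.586
[ 0.55238438 -0.17128738  0.01064941]
```

View pics/w9.png

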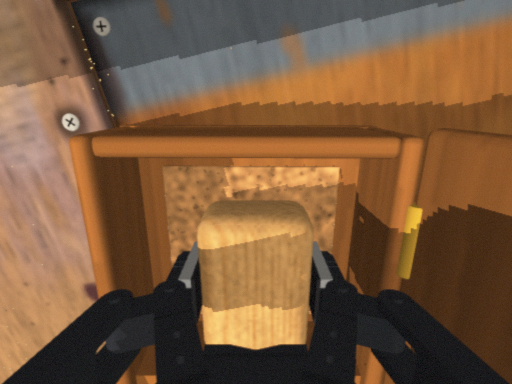

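```bash
python3 -c "
from h import *
s=tool()[2];print(np.round(s['qpos'],3),np.round(s['moment'],2),np.round(s['contact_force'],1),np.round(s['tau'],2))
c=cal('wrist')
for p in [(163,167),(340,167)]: print(onz(c,p,.012))
p,r,_=tool()
d=onz(c,(163,167),.012)+onz(c,(340,167),.012);y=np.array([.221,.975,0]);print('pad centre est',d/2-.045*y,'block y edge in tool z 41')
"
```

```text
[-0.143  0.665  0.452  1.963 -0.494  0.619  0.407] [-0.07  0.41 -0.07] [-2.8  0.7  9.1] [ 5.500e-01 -5.196e+01  8.880e+00 -1.546e+01 -7.000e-02 -2.600e-01
  4.000e-02]
[ 0.51876819 -0.11354675  0.012     ]
[ 0.60479413 -0.13348139  0.012     ]
pad centre est [ 0.55183616 -0.16738907  0.012     ] block y edge in tool z 41
```

View pics/s9.png

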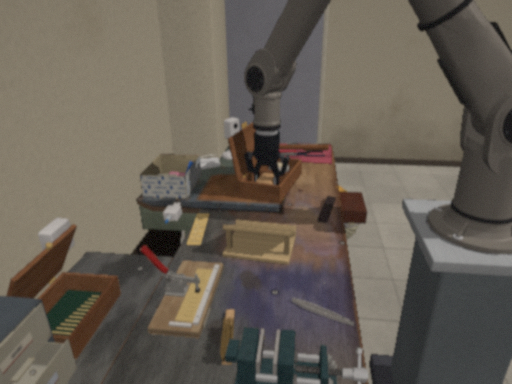

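```bash
python3 -m pendant '[[[-0.3,0,0,0,0,0,0],[-0.4,0,0,0,0,0,0],[-0.4,0,0,0,0,0,0],[-0.4,0,0,0,0,0,0]]]'; python3 -c "
from h import *
print(np.round(tool()[2]['contact_force'],1)); snap('wrist','w10')"
```

```text
time_s: 12.78
eef_pos: [0.552, -0.1711, 0.009]
eef_rot: [-0.701, 0.079, -0.081, 0.704]
contact_force: [-0.3, -0.5, -0.3]
width: 0.703
[-0.3 -0.5 -0.3]
```

View pics/w10.png

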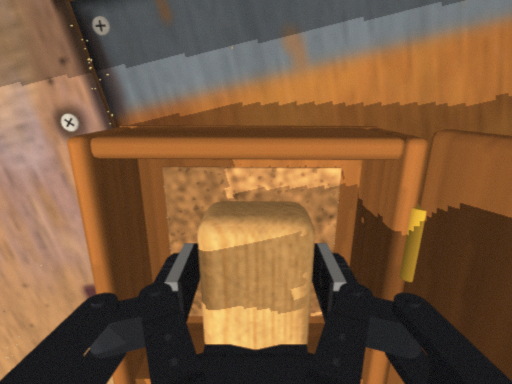

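```bash
python3 -m pendant '[[[-0.4,0,-8,0,0,0,0],[-0.4,0,-20,0,0,0,0],[-0.4,0,-35,0,0,0,0],[-0.4,0,-50,0,0,0,0],[-0.4,0,-50,0,0,0,0],[-0.4,0,-50,0,0,0,0],[-0.4,0,0,0,0,0,0]]]'; python3 -c "
from h import *
s=tool()[2];print(np.round(s['qpos'],2)); snap('wrist','w11');snap('top','t11')"
```

```text
time_s: 13.7
eef_pos: [0.5516, -0.1736, 0.2365]
eef_rot: [-0.701, 0.078, -0.084, 0.704]
contact_force: [0.0, -0.9, 0.5]
width: 0.698
[-0.32  0.36  0.67  1.83 -0.26  1.04  0.22]
```

View pics/w11.png

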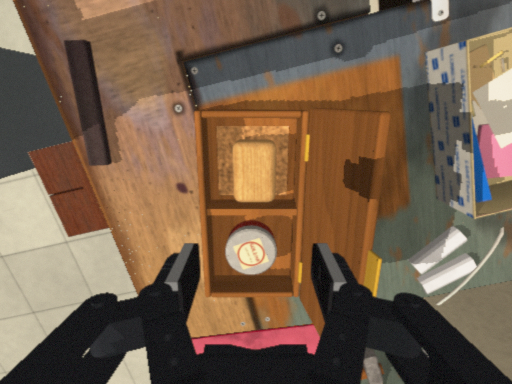

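View pics/t11.png

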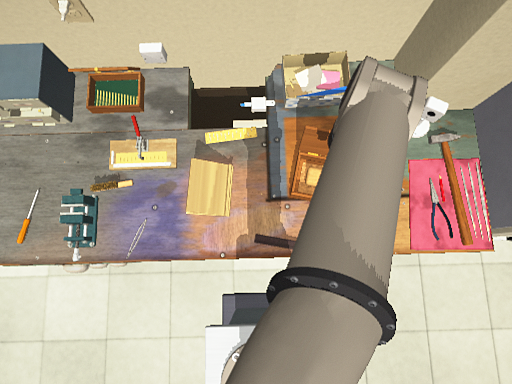

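```bash
cat >> h.py <<'E'
AZ=-.223
XH=np.array([np.cos(AZ),np.sin(AZ),0]);YH=np.array([-np.sin(AZ),np.cos(AZ),0]);H=np.array([.599,-.236,.0525])
E
python3 - <<'E'
from h import *
import pickle
d=pickle.load(open('w6.pkl','rb'));c=(d['camera_matrix'],np.array(d['position']),R.from_quat(d['rotation']),d)
f=1.55
for uv in [(688,238),(681,238),(672,238)]:
    P=onplane(c,(uv[0]/f,uv[1]/f),H,YH); v=P-H
    print('tab',P.round(4),'r',np.linalg.norm(v).round(4),'ang',np.arctan2(v[2],-v@XH).round(3))
c=cal('wrist')
q=[onz(c,p,.046) for p in[(233,170),(274,170),(254,139),(254,201)]]
print('block mid',((q[0]+q[1])/2).round(4),((q[2]+q[3])/2).round(4),np.linalg.norm(q[0]-q[1]),np.linalg.norm(q[2]-q[3]))
for p in[(217,126),(296,126)]: print('pad',onz(c,p,.012))
for p in[(386,112),]:
    P,dv=ray(c,p); Y=H+YH*.123; Q=onplane(c,p,Y,YH); v=Q-Y; print('lid corner',Q,np.linalg.norm(v),np.arctan2(v[2],-v@XH))
im=cv2.imread('pics/w11.png');cv2.imwrite('pics/w11z.png',cv2.resize(im[90:310,180:400],None,fx=2.7,fy=2.7,interpolation=cv2.INTER_CUBIC))
E
```

```text
tab [ 0.637  -0.2446  0.185 ] r 0.1382 ang 1.857
tab [ 0.6333 -0.2438  0.1858] r 0.1378 ang 1.829
tab [ 0.6285 -0.2427  0.1867] r 0.1376 ang 1.792
block mid [ 0.5488 -0.1681  0.046 ] [ 0.5491 -0.1694  0.046 ] 0.04762015424528457 0.07368049668467204
pad [ 0.51596268 -0.11202261  0.012     ]
pad [ 0.61003963 -0.13390368  0.012     ]
lid corner [ 0.65976504 -0.12365677  0.15436425] 0.1075207745181947 1.8966076793611215
```

View pics/w11z.png

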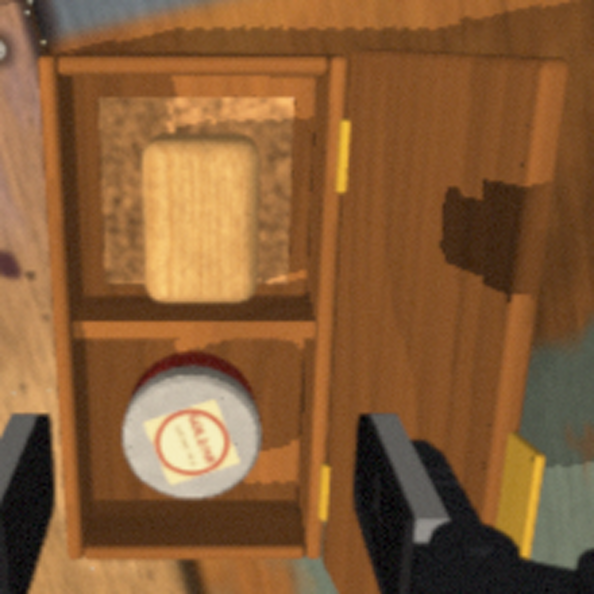

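Run:
```python
from h import *
c=cal('wrist')
for p in[(428,50),(468,218),(415,265),(425,272),(465,232)]:
  for z in (0,.1,.15):
    P=onz(c,p,z);v=P-H; print(p,z,P.round(3),'along x,y of box',(v@XH).round(3),(v@YH).round(3))
plan(H+XH*.075+np.array([0,0,.225]),down(AZ),4)
```

```text
(428, 50) 0 [ 0.778 -0.085  0.   ] along x,y of box 0.141 0.187
(428, 50) 0.1 [ 0.722 -0.087  0.1  ] along x,y of box 0.087 0.172
(428, 50) 0.15 [ 0.694 -0.089  0.15 ] along x,y of box 0.06 0.165
(468, 218) 0 [ 0.822 -0.313  0.   ] along x,y of box 0.235 -0.026
(468, 218) 0.1 [ 0.755 -0.255  0.1  ] along x,y of box 0.156 0.016
(468, 218) 0.15 [ 0.721 -0.226  0.15 ] along x,y of box 0.117 0.037
(415, 265) 0 [ 0.746 -0.372  0.   ] along x,y of box 0.173 -0.1
(415, 265) 0.1 [ 0.698 -0.298  0.1  ] along x,y of box 0.111 -0.039
(415, 265) 0.15 [ 0.675 -0.261  0.15 ] along x,y of box 0.079 -0.008
(425, 272) 0 [ 0.759 -0.387  0.   ] along x,y of box 0.19 -0.112
(425, 272) 0.1 [ 0.708 -0.31   0.1  ] along x,y of box 0.123 -0.048
(425, 272) 0.15 [ 0.683 -0.271  0.15 ] along x,y of box 0.09 -0.015
(465, 232) 0 [ 0.818 -0.334  0.   ] along x,y of box 0.235 -0.047
(465, 232) 0.1 [ 0.752 -0.27   0.1  ] along x,y of box 0.156 0.0
(465, 232) 0.15 [ 0.718 -0.239  0.15 ] along x,y of box 0.117 0.024
turn/row [-0.08 -0.08  0.  ]
[34.4, -11.3, -12.5]
[34.4, -11.3, -12.6]
[34.4, -11.3, -12.7]
[34.3, -11.3, -12.7]
```

```bash
python3 -m pendant '[[[1,0,-40,0,0,0,0],[1,30,-5,-13,0,0,0],[1,36,0,-13,0,0,0],[1,36,0,-13,0,0,0],[1,36,0,-12,0,0,0],[1,0,0,0,0,0,0]]]'; python3 -c "
from h import *
s=tool()[2];print(np.round(s['qpos'],2));v=tool()[0]-H;print(v@XH,v@YH,v[2]);delta(H+XH*.075+np.array([0,0,.225]),down(AZ)); snap('wrist','w12');snap('side','s12');snap('top','t12')"
```

```text
time_s: 14.55
eef_pos: [0.6706, -0.2523, 0.2684]
eef_rot: [-0.699, 0.086, -0.075, 0.706]
contact_force: [-0.3, -0.1, 0.3]
width: 0.004
[-0.12  0.6   0.64  1.42 -0.37  1.27  0.33]
0.07344361303370425 -5.988848981074868e-05 0.21591405673535846
shift [ 1.4 -9.1  0.1] turn [-0.5 -0.2 -1. ]
```

View pics/w12.png

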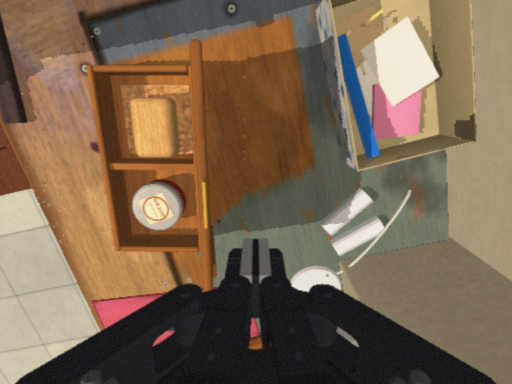

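View pics/s12.png

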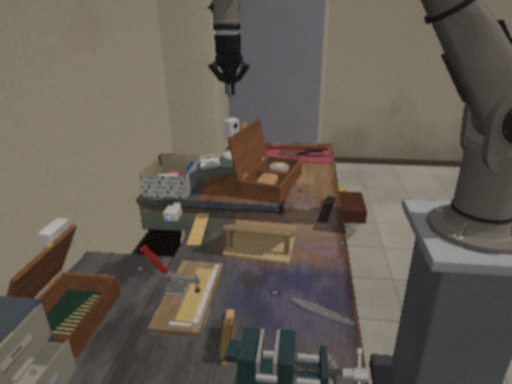

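```bash
python3 -c "
from h import *
c=cal('wrist')
for p in [(205,183),(205,205),(206,228),(203,205)]:
  P=onplane(c,p,H,YH);v=P-H;print(P.round(3),np.linalg.norm(v).round(3),np.arctan2(v[2],-v@XH).round(3),v@XH)
"
python3 -m pendant '[[[1,1,35,0,-0.5,0,-1],[1,0,35,0,0,0,0],[1,0,0,0,0,0,0]]]'; python3 -c "
from h import *
v=tool()[0]-H;print(v@XH,v@YH,v[2]);snap('wrist','w13')"
```

```text
[ 0.615 -0.24   0.12 ] 0.07 1.815 0.01688210371130101
[ 0.628 -0.242  0.189] 0.14 1.782 0.029250690257202307
[ 0.636 -0.244  0.235] 0.187 1.777 0.03821277446929292
[ 0.626 -0.242  0.189] 0.139 1.77 0.027599651746472914
time_s: 15.08
eef_pos: [0.6679, -0.2485, 0.1998]
eef_rot: [-0.702, 0.079, -0.081, 0.703]
contact_force: [-0.2, -0.8, 0.6]
width: 0.001
0.06994954837093409 0.003085246343198572 0.1473035391780287
```

View pics/w13.png

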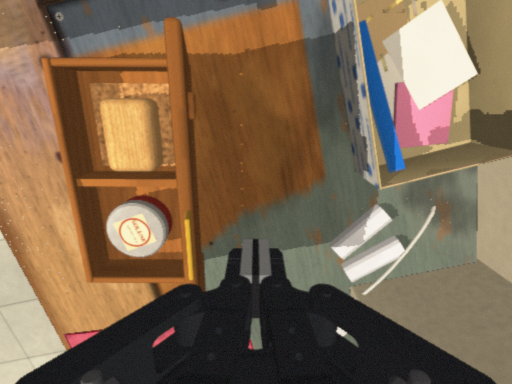

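```bash
python3 -m pendant '[[[1,0,20,-3,0,0,0],[1,0,17,0,0,0,0],[1,0,0,0,0,0,0]]]'; python3 -c "
from h import *
v=tool()[0]-H;print(v@XH,v@YH,v[2])"
python3 -m pendant '[[[1,-20,0,0,0,0,0],[1,-20,0,0,0,0,0],[1,-10,0,0,0,0,0]]]'; python3 -c "
from h import *
v=tool()[0]-H;print(v@XH,v@YH,v[2]);snap('wrist','w14')"
```

```text
time_s: 15.5
eef_pos: [0.6696, -0.2526, 0.1659]
eef_rot: [-0.702, 0.076, -0.083, 0.703]
contact_force: [-0.1, 0.5, 0.5]
width: -0.001
0.07251271939896739 -0.0006114114152270313 0.11338975758682532
time_s: 15.88
eef_pos: [0.6227, -0.2422, 0.1671]
eef_rot: [0.703, -0.074, 0.085, -0.702]
contact_force: [2.2, -0.5, 1.1]
width: 0.001
0.024491221397980222 -0.0008317886807257654 0.11455983937820594
```

View pics/w14.png

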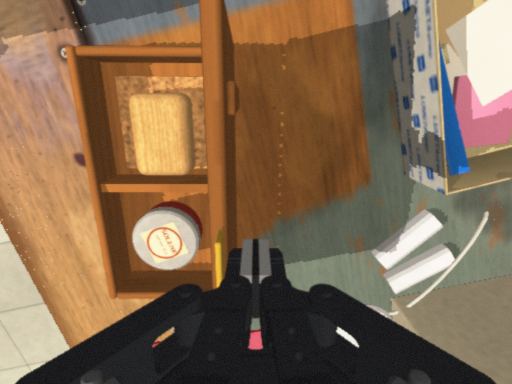

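```bash
python3 -m pendant '[[[1,-15,1,0,0,0,0],[1,-15,3,0,0,0,0],[1,-14,4,0,0,0,0],[1,-12,5,0,0,0,0],[1,0,0,0,0,0,0]]]'; python3 -c "
from h import *
v=tool()[0]-H;print(v@XH,v@YH,v[2],np.round(tool()[2]['contact_force'],1));delta(tool()[0],down(AZ));snap('wrist','w15')"
```

```text
time_s: 16.55
eef_pos: [0.5688, -0.2301, 0.1545]
eef_rot: [0.703, -0.072, 0.087, -0.702]
contact_force: [1.0, -0.9, 0.7]
width: -0.001
-0.03079040722101954 -0.0009350509832230734 0.10201395345958295 [ 1.  -0.9  0.7]
shift [0. 0. 0.] turn [-0.  -0.1  1.2]
```

View pics/w15.png

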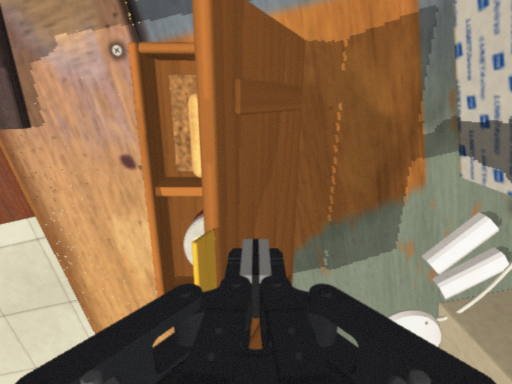

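```bash
python3 -m pendant '[[[1,-13,9,0,0,0,1],[1,-12,9,0,0,0,0],[1,-10,10,0,0,0,0],[1,-10,11,0,0,0,0],[1,-6,12,0,0,0,0],[1,-5,12,0,0,0,0],[1,0,0,0,0,0,0]]]'; python3 -c "
from h import *
v=tool()[0]-H;print(v@XH,v@YH,v[2],np.round(tool()[2]['contact_force'],1));delta(tool()[0],down(AZ));snap('wrist','w16')"
```

```text
time_s: 17.48
eef_pos: [0.5106, -0.2167, 0.0859]
eef_rot: [-0.703, 0.079, -0.079, 0.703]
contact_force: [0.4, 0.1, 0.5]
width: -0.001
-0.09050552414389955 -0.0007570557056587275 0.03339141613672813 [0.4 0.1 0.5]
shift [0. 0. 0.] turn [-0.  -0.1  0. ]
```

View pics/w16.png

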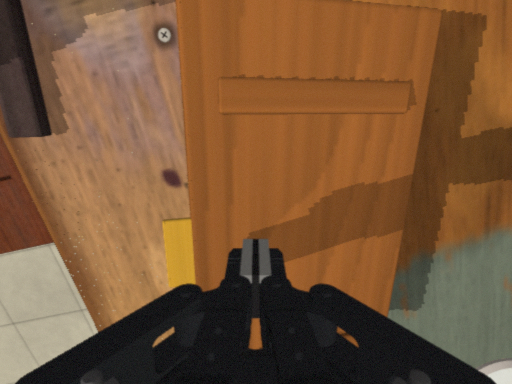

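```bash
python3 -m pendant '[[[1,-3,8,0,0,0,0],[1,-2,7,0,0,0,0],[1,0,5,0,0,0,0],[1,0,0,0,0,0,0]]]'; python3 -c "
from h import *
v=tool()[0]-H;print(v@XH,v@YH,v[2],np.round(tool()[2]['contact_force'],1))"
python3 -m pendant '[[[1,0,3,0,0,0,0],[1,0,2,0,0,0,0]]]'; python3 -c "
from h import *
v=tool()[0]-H;print(v@XH,v@YH,v[2],np.round(tool()[2]['contact_force'],1))"
```

```text
time_s: 18.02
eef_pos: [0.507, -0.2161, 0.0655]
eef_rot: [0.703, -0.078, 0.08, -0.703]
contact_force: [0.1, -0.6, -0.4]
width: -0.0
-0.09416029807563385 -0.0009124370584004844 0.012993806884289881 [ 0.1 -0.6 -0.4]
time_s: 18.27
eef_pos: [0.507, -0.2162, 0.0613]
eef_rot: [-0.702, 0.078, -0.08, 0.703]
contact_force: [-6.7, 5.0, 27.9]
width: -0.004
-0.0940664489261762 -0.0009912727852168725 0.008838955551621612 [-6.7  5.  27.9]
```

```bash
python3 -m pendant '[[[1,0,-1,0,0,0,0],[1,0,-6,0,0,0,0],[1,0,-30,0,0,0,0],[1,0,-50,0,0,0,0],[1,0,-50,0,0,0,0],[1,0,-30,0,0,0,0],[1,0,0,0,0,0,0]]]'; python3 -c "
from h import *
snap('wrist','w17')
c,im=snap('side','s17');cv2.imwrite('pics/s17z.png',cv2.resize(im[110:280,130:370],None,fx=3.3,fy=3.3,interpolation=cv2.INTER_CUBIC))"
```

```text
time_s: 19.15
eef_pos: [0.5069, -0.2164, 0.2345]
eef_rot: [-0.703, 0.078, -0.08, 0.703]
contact_force: [-0.1, -0.9, 0.4]
width: 0.0
```

View pics/w17.png

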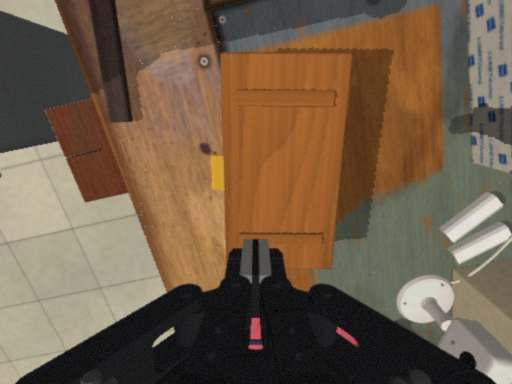

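View pics/s17z.png

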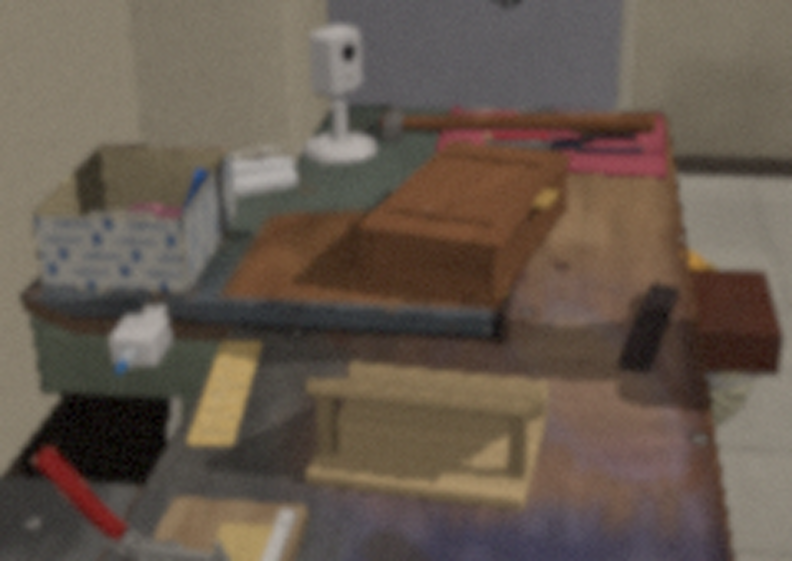

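```bash
python3 -c "
from h import *
c=cal('wrist')
for th in (0,.05,.1):
  print(th,proj(c,H+.143*(-XH*np.cos(th)+np.array([0,0,np.sin(th)]))))
  print([proj(c,H+YH*.123+.129*(-XH*np.cos(th)+np.array([0,0,np.sin(th)]))+np.array([0,0,.009])).round(1)])
"
```

```text
0 [213.82778858 173.35683795]
[array([221.1,  53.3])]
0.05 [213.1201169  174.89475673]
[array([220.6,  52.2])]
0.1 [212.71068363 176.49383623]
[array([220.3,  51.2])]
```

```bash
python3 -c "
from h import *
print(env.close_job())"
```

```text
the job is handed in; nothing more can be done
None
```

The sanding block is in the empty bay on the cork pad, the lid is shut, and I handed the job in at about 19 s; no verdict came back.

**Packing:** I gripped the block across its 52 mm width, square to the slope. I then carried it over upright, lowered it until the arm stalled on the pad (9 N), and let go with the lid still wide open at about 1.78 rad. I closed the lid by hooking the closed fingers behind it and following it down until it stopped firmly on the rim, then backed off to about 17 cm above it.

**Last checks:**
- **Block:** after release it lay flat, with its centre about 3–4 mm from the pad centre.
- **Tin:** it stood in its own bay when last seen, just before the lid came down.
- **Lid:** its corner matched the shut position in the last picture to within a pixel, and the tab to a few pixels. That picture alone can hardly separate 0 from 0.05 rad. The stronger sign is that the fingers stopped at 8.8 mm above the hinge line, where a shut lid's top face is 9 mm.
- **Bystanders:** none looked moved in the pictures, and I did not measure them.

**Disagreements:**
- **Force reading:** it showed almost nothing when the block first touched the pad, so I judged contact from the stalled height until a later reading gave 9 N.
- **Lid press:** I pressed with 28 N at the end, more than the 1 to 3 N needed but under the limits.
- **Early angle estimates:** my first yaw estimates for the rest and the box were off by about 0.11 and 0.03 rad, and I corrected both from closer wrist pictures before acting on them.

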